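# Stand the toppled watch display back up against the rail

### The arm

A 7-joint arm with a two-finger parallel gripper is mounted at the origin on the work surface. World frame = base frame: x ahead of the robot, y to its left, z up, the work surface at z = 0. Lengths are in m, angles in rad, forces in N, time in s.
With the tool pointing down it reaches from about 0.4 to 0.925 m from the base axis. Payload 5.6 kg.
Tool frame: the origin (TCP) lies on the centre line of the jaws, within the pads' length; the fingertips stand r.nose_length ahead of it and the grasp point (between the pads) is the TCP (r.nose_length is the distance from the TCP to the fingertips, in m); z points along the fingers, y is the direction in which the jaws open and shut (so a half turn about z gives the same grasp; the last joint's range is limited). The gripper opens to 85 mm and grips with 20 to 120 N. Pads are 22 mm wide; open, the fingers measure 114 mm over their backs; the gripper's body (76 mm by 85 mm) begins 54 mm behind the grasp point. The pads swing forward as they close: fully open they stand 13 mm farther back than shut.
Start: joints at [-1.391, 0.468, -0.012, 1.603, 0.006, 1.071, -0.056], TCP at [0.144, 0.634, 0.25] pointing down, gripper open.
Joint ranges: [-2.53, 2.53], [-0.31, 2.02], [-1.57, 1.55], [0.28, 2.44], [-1.29, 4.43], [0.15, 1.84], [-2.92, 2.92]. Speed limits (rad/s): [2.57, 2.57, 3.14, 3.14, 3.14, 3.14, 3.14].

### API

Orientations are given as a rotation vector (axis times angle).
In Python, from rig import status, eyes, workorder, r gives the robot as it stands.
- The arm moves only by the shell command python3 -m creep 'ROWS' [FORCE]. ROWS is JSON, a list that holds one entry, the list of rows, each a list of 7 numbers: the shift along the tool's x, y, z in m, then the turn, a rotation vector about the tool's x, y, z in degrees, then the closure in counts, from 0 (fully open) to 255 (shut). A call has 1 to 8 rows; each row shifts and turns the commanded pose from where the row before left it, along the tool's axes as they then stand; what a row does not reach is not made up. A row lasts 1/12 s, in which the tool goes at most 41.7 mm and 7.16 degrees, less where a joint would pass 70% of its speed; a pose out of reach is approached as far as the arm can. A call is refused whole if a number of a shift passes 0.0417 or a number of a turn 7.16, either way. A call with a gripper value outside its range is refused whole. The fingers move at their own pace and stop on an object; FORCE is the grip in N (left out, the last holds). Time passes only in rows, so rows that do not move let the fingers close. It gives the time, the measured TCP pose, the force and the opening at its end, in the units of the state.
- status.state(): the state, without advancing time (a new reading comes with each control period).
- eyes.capture(name): name is "scene" or "side" or "wrist"; returns (picture, depth): 480x640x3 uint8, red, green, blue; 480x640 float32, m along the optical axis (not along the pixel's ray), 0 where there is no reading.
- eyes.camera_params(name): a dict with "fx", "fy", "cx", "cy" (pixels), "R" (3x3) and "t" (3): a world point X has camera coordinates R X + t. Camera axes: x right, y down, z forward; pixel columns grow to the right and rows downward; lengths in m; the calibration is good to about 2 mm. A picture is of the moment at which its call begins: read the wrist's pose just before it. camera_params takes no time and is no camera call; for the wrist camera it gives the pose at the moment of the call.
- workorder.hand_in(): hands the job in, once; it reports no verdict.
The state is a dict: "t": time; "q": joint angles; "qvel": joint speeds; "joint_torque": joint torques, N m; "tool_pos": TCP position; "eef_rot": TCP orientation; "ft_force": force on the tool from outside, world axes, zero at the start; "torque": the same for the moment, N m; "width": finger opening in m.
Only numpy, scipy, OpenCV 4.12 (cv2) and the standard library are available. Lean on these libraries where they do the work, as an engineer would, in place of code of your own. Each camera call takes 0.05 s, during which the arm holds its last target.

### The job

One of the three watches has toppled: its L-shaped walnut display stand lies on its back on the counter with its foot sticking up. Without picking it up, push its foot over so that the stand tips back upright on that foot, then push the standing display forward from behind until the front edge of its foot sits flush against the brass rail. Leave the loupe, the wrench and the turntable with its two watches where they are.

Things in the scene. Friction and masses are not known exactly. Their poses are not given: they have to be found in the camera images.
- stand: L-shaped walnut display stand with watch, 0.17-0.35 kg. Board (90 long, 8 thick) and weighted foot (100 long, 12 thick), both 80 mm wide, meet at the heel. Origin: middle of outer heel edge, about which it tips. z: along the foot's underside to its free edge; -x: up the board's back; y: along the heel. Lying: z up, x level, the way to push the foot over. Standing: -x up, z level to the front
- foot_left (a point): own +y end of the front lower edge of the stand's foot, at (0, +40, 100) mm in the stand's axes; 100 mm up while it lies, on the counter when it stands. The foot's inner face, the side to push on, is at stand x = -12 mm. Turned about 45 degrees, the stand falls the rest of the way upright by itself
- foot_right (a point): other end (own -y) of the same edge, at (0, -40, 100) mm in the stand's axes. Standing, the stand is 90 mm high, its foot reaching 100 mm forward of the board's flat back
- watch (a point): centre of the watch glass on the stand; round chrome watch 40 mm across on a cushion 50 mm wide, on the board's inner face; glass centre 57 mm from the heel along the board and 32 mm from the board's back face, at (-57, 0, 32) mm in the stand's axes
- rail: low straight brass stop rail fixed to the counter beyond the stand, 300 mm long, 10 wide, 14 high, an 18 mm wide round knob at each end that stays behind its near face by 1 mm. Origin: middle of the long face on the robot's side, at counter height. y runs along the rail, x points level away from the robot, square to that face
- loupe: dark bakelite eye loupe standing on its wide end, 38 mm across at the base, 32 mm high; origin at the centre of its base; leave alone
- wrench: tarnished brass caseback wrench lying flat, a T about 110 mm long (along its x, from -68 to +42 mm), 46 mm wide at the cross-piece, 14 mm high at its two pins; origin on the counter under its bar; leave alone
- turntable: round walnut turntable, switched off, off to the left: base with a free-turning platter of 236 mm diameter, platter top 36 mm high, two chrome watches on cuff stands up to about 135 mm high; origin at the centre of its underside; leave alone
- platter_edge (a point): point on the rim of the turntable's platter, turning with it
Things that resemble listed ones, but are neither listed nor needed, are in the scene too. Of the things like the stand, leave any that is orange, pink or purple; of the rest the smaller one is meant.

How it is judged:
By the outcome, as a careful person would: the job done as asked, in the order asked, and still so for the second after the job is handed in, with the robot touching nothing.
It also fails if it takes over 51 s, if anything falls off the work surface, if the arm or the gripper's body presses on something with over 40 N, if the wrist force passes 120 N, or if a joint passes its speed limit or range.

## Working session

There is one attempt and no reset: what is moved stays moved. The work goes in short steps, Python scripts to look and compute and a shell command to move; the robot and the scene stay as the last step left them, time stands still between calls to the robot, and variables do not carry over. Pictures are saved under pics/ and viewed, and the job is handed in when it is done.

```bash
ls; mkdir -p pics; python3 - <<'E'
from rig import status, eyes, workorder, r
import cv2,numpy as np
print(status.state(), r.nose_length)
for n in ["scene","side"]:
    p,d=eyes.capture(n); cv2.imwrite(f"pics/{n}0.png",p[:,:,::-1]); np.savez(f"{n}0.npz",p=p,d=d)
    c=eyes.camera_params(n); print(n,c)
E
```

```text
pics
{'t': 0.0, 'q': array([-1.39099664,  0.46839943, -0.01159207,  1.60366383,  0.00598979,
        1.07133227, -0.05627957]), 'qvel': array([ 3.01113991e-05,  8.71656437e-05, -2.30945139e-04, -3.96289885e-04,
       -1.08522559e-03,  1.25601311e-03,  9.75489482e-05]), 'joint_torque': array([-1.75761596e-05, -5.32381546e+01,  2.17686914e-02, -2.51308089e+01,
        1.14609743e-02,  7.63699907e-03, -9.46724128e-06]), 'tool_pos': array([0.14357672, 0.63340519, 0.24930717]), 'eef_rot': array([-3.49331017e-01, -3.12203074e+00,  2.77508489e-03]), 'ft_force': array([ 0.14354843,  0.71625861, -0.45160824]), 'torque': array([-0.03004836, -0.02401328,  0.02011506]), 'width': 0.08557224328326545} 0.019
scene {'fx': 489.83977691763374, 'fy': 489.83977691763374, 'cx': 315.55387183525977, 'cy': 243.28276922823764, 'R': array([[-0.64405696,  0.76460144, -0.02398493],
       [ 0.43393606,  0.33934265, -0.83459335],
       [-0.62999217, -0.54793358, -0.55034414]]), 't': array([ 0.24258977, -0.22428136,  1.60244316])}
side {'fx': 443.366418538066, 'fy': 443.366418538066, 'cx': 319.9431404893953, 'cy': 237.67973126495662, 'R': array([[ 0.69894036, -0.71504405,  0.01394194],
       [-0.49423026, -0.49700646, -0.71324682],
       [ 0.51693213,  0.49162646, -0.70077428]]), 't': array([-0.29286435,  0.41228318,  0.59122311])}
```

View pics/scene0.png

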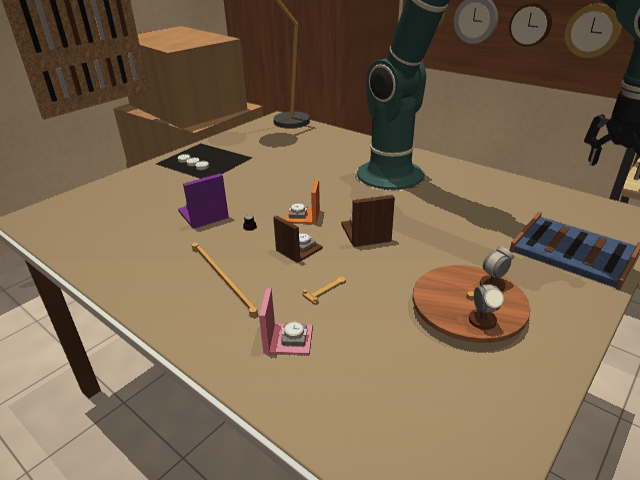

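View pics/side0.png

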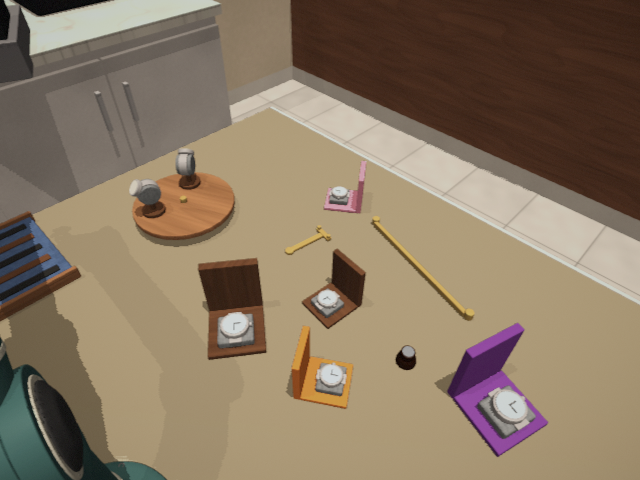

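The side view shows two walnut stands, a large one at (235,305) and a small one at (335,290). The rail runs from (376,219) to (469,313), the loupe is at (406,357) and the wrench at (308,241). Next I'll measure these.

```bash
cat > h.py <<'E'
import numpy as np,cv2
from rig import status, eyes, r
from scipy.spatial.transform import Rotation as Ro
def ray(c,uv,z):
    uv=np.asarray(uv,float); d=np.stack([(uv[...,0]-c['cx'])/c['fx'],(uv[...,1]-c['cy'])/c['fy'],np.ones(uv.shape[:-1])],-1)
    d=d@c['R']; o=-c['R'].T@c['t']; return o+d*((z-o[2])/d[...,2])[...,None]
def tri(cs,uvs):
    A=[];b=[]
    for c,(u,v) in zip(cs,uvs):
        P=np.array([[c['fx'],0,c['cx']],[0,c['fy'],c['cy']],[0,0,1]])@np.c_[c['R'],c['t']]
        for row in (P[0]-u*P[2],P[1]-v*P[2]): A.append(row[:3]);b.append(-row[3])
    x,res,_,_=np.linalg.lstsq(np.array(A),np.array(b),rcond=None); return x,res
def cloud(c,d):
    v,u=np.indices(d.shape); X=np.stack([(u-c['cx'])/c['fx']*d,(v-c['cy'])/c['fy']*d,d],-1)
    return (X-c['t'])@c['R']
def proj(c,X):
    q=np.asarray(X)@c['R'].T+c['t']; return np.stack([q[...,0]/q[...,2]*c['fx']+c['cx'],q[...,1]/q[...,2]*c['fy']+c['cy']],-1)
E
python3 - <<'E'
from h import *
for n,(x0,y0,x1,y1) in {"scene":(240,190,400,290),"side":(280,230,400,340)}.items():
    p=cv2.imread(f"pics/{n}0.png")[y0:y1,x0:x1]; k=5
    cv2.imwrite(f"pics/{n}0z.png",cv2.resize(p,None,fx=k,fy=k,interpolation=cv2.INTER_CUBIC))
    d=np.load(f"{n}0.npz")['d']; c=eyes.camera_params(n); W=cloud(c,d)
    for nm,uv in dict(scene=dict(big=(372,222),small=(287,237),loupe=(249,222),wr=(325,290)),side=dict(big=(231,283),small=(350,277),loupe=(406,350),railA=(376,219),railB=(469,313),wr=(308,241)))[n].items(): print(n,nm,W[uv[1],uv[0]].round(3))
E
```

```text
scene big [0.378 0.188 0.068]
scene small [0.556 0.063 0.064]
scene loupe [ 0.517 -0.118  0.021]
scene wr [0.604 0.219 0.009]
side big [0.367 0.179 0.083]
side small [0.539 0.039 0.073]
side loupe [ 0.511 -0.12   0.032]
side railA [0.754 0.144 0.016]
side railB [ 0.671 -0.153  0.017]
side wr [0.596 0.211 0.008]
```

```bash
sleep 0
```

```text
(no output)
```

View pics/scene0z.png

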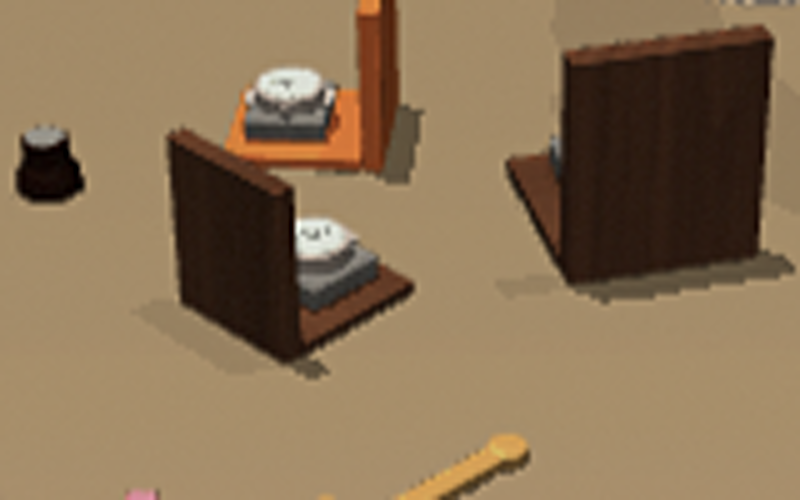

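View pics/side0z.png

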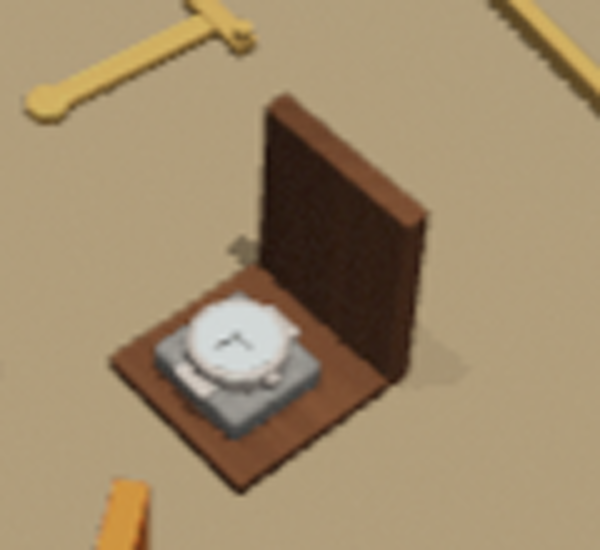

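```bash
python3 - <<'E'
from h import *
cs=[eyes.camera_params(n) for n in("scene","side")]
T={}
for nm,a,b in [("topL",(298.2,228.0),(337,249.2)),("topR",(274.2,216.4),(365.3,273))]:
    x,res=tri(cs,[a,b]);T[nm]=x;print(nm,x.round(4),res)
print("width",np.linalg.norm(T['topL']-T['topR']))
for uv in [(298,262),(276.6,251)]: print("heel",ray(cs[0],uv,0).round(4))
for uv in [(325+3,350.5-22)]: pass
# board free corners from side at z=8mm
for uv in [(109,360),(241,490),(408,378)]: print("board",ray(cs[1],np.array(uv)/5+[280,230],0.004).round(4))
e=T['topL']-T['topR']; print("heel-y angle",np.degrees(np.arctan2(e[1],e[0])))
# clouds: inner face & rail
W=cloud(cs[1],np.load("side0.npz")['d']); P=cv2.cvtColor(np.load("side0.npz")['p'],cv2.COLOR_RGB2HSV)
box=(W[...,0]>.47)&(W[...,0]<.62)&(W[...,1]>-.05)&(W[...,1]<.13)
m=box&(W[...,2]>.03)&(W[...,2]<.09)
Q=W[m]; print(len(Q))
Ws=cloud(cs[0],np.load("scene0.npz")['d']);
ms=(Ws[...,0]>.5)&(Ws[...,0]<.62)&(Ws[...,1]>-.03)&(Ws[...,1]<.12)&(Ws[...,2]>.02)&(Ws[...,2]<.095); 
v,u=np.nonzero(ms); k=(u<297); Qs=Ws[ms][k]
for q in (Q[:],Qs):
    A=np.c_[q[:,1],q[:,2],np.ones(len(q))]; s=np.ones(len(q),bool)
    for _ in range(6):
        f=np.linalg.lstsq(A[s],q[s,0],rcond=None)[0]; r_=q[:,0]-A@f; s=abs(r_)<max(.003,1.5*r_[s].std())
    print("x=%.3f y+%.3f z+%.4f"%tuple(f),s.sum(),r_[s].std())
# rail
H=P
for W_,n in((W,'side'),(Ws,'scene')):
    hsv=cv2.cvtColor(np.load(n+"0.npz")['p'],cv2.COLOR_RGB2HSV)
    m=(hsv[...,1]>120)&(hsv[...,0]>13)&(hsv[...,0]<28)&(W_[...,2]>.0)&(W_[...,2]<.03)&(W_[...,0]>.63)&(W_[...,0]<.8)&(W_[...,1]<.18)
    m=m.astype(np.uint8); num,l,st,_=cv2.connectedComponentsWithStats(m,connectivity=8)
    i=1+st[1:,4].argmax(); print(n,st[i]); (v,u)=np.nonzero(l==i)
    im=cv2.resize(np.load(n+"0.npz")['p'][:,:,::-1][st[i][1]-6:st[i][1]+st[i][3]+6,st[i][0]-6:st[i][0]+st[i][2]+6],None,fx=5,fy=5,interpolation=cv2.INTER_CUBIC); cv2.imwrite(f"pics/rail{n}.png",im); print(st[i][:2]-6)
    c=cs[0] if n=='scene' else cs[1]
    X=ray(c,np.c_[u,v],0.014)
    # principal axis
    mu=X[:,:2].mean(0); _,_,vt=np.linalg.svd(X[:,:2]-mu); a=vt[0]*np.sign(vt[0][1]); nn=np.array([a[1],-a[0]])
    t=(X[:,:2]-mu)@a; w=(X[:,:2]-mu)@nn
    print(mu,a,t.min(),t.max()); 
    mid=abs(t)<.12
    b=np.digitize(t[mid],np.linspace(-.12,.12,13)); print([ (round(w[mid][b==j].min(),4),round(w[mid][b==j].max(),4)) for j in range(1,13)])
E
```

```text
topL [0.5526 0.0931 0.0993] [7.72501322]
topR [0.5468 0.0129 0.0995] [0.70794089]
width 0.08042112194484986
heel [0.5518 0.091  0.    ]
heel [0.5496 0.016  0.    ]
board [0.4696 0.0999 0.004 ]
board [0.4624 0.0207 0.004 ]
board [0.5469 0.01   0.004 ]
heel-y angle 85.89409604760341
907
x=0.092 y+-0.001 z+0.5375 619 0.000790741522578946
x=0.097 y+0.000 z+0.5493 542 0.0011121921958400917
side [372 216 102 105 936]
[366 210]
[ 0.69983875 -0.02481168] [0.26301759 0.96479104] -0.1424087702694506 0.18918939509704125
[(np.float64(-0.0087), np.float64(0.0067)), (np.float64(-0.009), np.float64(0.0066)), (np.float64(-0.0092), np.float64(0.0066)), (np.float64(-0.0077), np.float64(0.0065)), (np.float64(-0.008), np.float64(0.0064)), (np.float64(-0.0082), np.float64(0.0064)), (np.float64(-0.0085), np.float64(0.0063)), (np.float64(-0.0087), np.float64(0.0063)), (np.float64(-0.009), np.float64(0.0062)), (np.float64(-0.009), np.float64(0.0061)), (np.float64(-0.0075), np.float64(0.0061)), (np.float64(-0.0078), np.float64(0.006))]
scene [192 243  66  75 573]
[186 237]
[0.71959528 0.01669231] [0.26681332 0.96374823] -0.18939157412355254 0.15503587818808393
[(np.float64(-0.0076), np.float64(0.0063)), (np.float64(-0.0066), np.float64(0.0055)), (np.float64(-0.0074), np.float64(0.0063)), (np.float64(-0.008), np.float64(0.0056)), (np.float64(-0.0071), np.float64(0.0061)), (np.float64(-0.0077), np.float64(0.0056)), (np.float64(-0.0084), np.float64(0.0061)), (np.float64(-0.0077), np.float64(0.0056)), (np.float64(-0.0079), np.float64(0.0059)), (np.float64(-0.0076), np.float64(0.0054)), (np.float64(-0.0083), np.float64(0.0059)), (np.float64(-0.0076), np.float64(0.005))]
```

```bash
python3 - <<'E'
from h import *
s=status.state(); R=Ro.from_rotvec(s['eef_rot']).as_matrix(); print("tool axes cols\n",R.round(3))
cs={n:eyes.camera_params(n) for n in("scene","side")}
for n in cs:
    d=np.load(n+"0.npz"); W=cloud(cs[n],d['d']); hsv=cv2.cvtColor(d['p'],cv2.COLOR_RGB2HSV)
    ws=(W[...,0]>.3)&(W[...,0]<.9)&(abs(W[...,1])<.5)
    def ext(nm,m):
        m=cv2.morphologyEx((m&ws).astype(np.uint8),cv2.MORPH_OPEN,np.ones((2,2)))
        num,l,st,_=cv2.connectedComponentsWithStats(m)
        i=1+st[1:,4].argmax(); Q=W[l==i]; print(n,nm,st[i],np.percentile(Q,[1,99],axis=0).round(3).tolist())
    ext("orange",(hsv[...,0]>=8)&(hsv[...,0]<15)&(hsv[...,1]>205)&(hsv[...,2]>100)&(W[...,1]<.1))
    ext("wrench",(hsv[...,0]>15)&(hsv[...,0]<28)&(hsv[...,1]>115)&(W[...,2]<.03)&(W[...,1]>.12)&(W[...,0]<.7))
    ext("loupe",(hsv[...,2]<60)&(W[...,1]<-.05)&(W[...,2]>.003)&(W[...,2]<.05))
E
```

```text
tool axes cols
 [[-0.975  0.221 -0.   ]
 [ 0.221  0.975 -0.002]
 [-0.    -0.002 -1.   ]]Traceback (most recent call last):
  File "<stdin>", line 11, in <module>
  File "<stdin>", line 10, in ext
ValueError: attempt to get argmax of an empty sequence
```

```bash
python3 - <<'E'
from h import *
cs={n:eyes.camera_params(n) for n in("scene","side")}
d=np.load("side0.npz"); W=cloud(cs['side'],d['d'])
for nm,(u,v) in dict(or_top1=(309,333),or_top2=(299,386),or_far=(349,375),or_fr=(347,402),wr1=(320,228),wr2=(329,238),wr3=(289,250),tt=(185,205),ttR=(234,208)).items(): print(nm,W[v,u].round(3))
# target in tool axes
t=np.array([.551,.053]); f=np.array([.9955,-.095]); y=np.array([.095,.9955])
s=status.state(); R=Ro.from_rotvec(s['eef_rot']).as_matrix()
tgt=np.r_[t-.045*f, .25]; print(tgt, R.T@(tgt-s['tool_pos']))
E
```

```text
or_top1 [ 0.431  0.04  -0.   ]
or_top2 [ 0.329 -0.04   0.044]
or_far [ 0.417 -0.072  0.007]
or_fr [ 0.381 -0.1   -0.   ]
wr1 [0.645 0.221 0.009]
wr2 [0.636 0.184 0.008]
wr3 [0.546 0.22  0.008]
tt [0.457 0.479 0.035]
ttR [0.553 0.426 0.   ]
[0.5062025 0.057275  0.25     ] [-4.80995437e-01 -4.81799718e-01  2.46852499e-04]
```

```bash
python3 -m creep '[[[-0.028,-0.028,0,0,0,0,165],[-0.028,-0.028,0,0,0,0,165],[-0.028,-0.028,0,0,0,0,165],[-0.028,-0.028,0,0,0,0,165],[-0.028,-0.028,0,0,0,0,165],[-0.028,-0.028,0,0,0,0,165],[-0.028,-0.028,0,0,0,0,165],[-0.028,-0.028,0,0,0,0,165]]]' 40
python3 -m creep '[[[-0.028,-0.028,0,0,0,0,165],[-0.028,-0.028,0,0,0,0,165],[-0.028,-0.028,0,0,0,0,165],[-0.028,-0.028,0,0,0,0,165],[-0.028,-0.028,0,0,0,0,165],[-0.028,-0.028,0,0,0,0,165],[-0.028,-0.028,0,0,0,0,165],[0,0,0,0,0,0,165]]]'
cat > g.py <<'E'
from h import *
import sys
s=status.state(); R=Ro.from_rotvec(s['eef_rot']).as_matrix()
print("t",s['t'],"pos",s['tool_pos'].round(4),"ft",s['ft_force'].round(2),"w",s['width'].round(4),"yaw y-axis",np.degrees(np.arctan2(R[1,1],R[0,1])).round(2),"tilt z",R[:,2].round(4))
if len(sys.argv)>3: print("tool-delta",(R.T@(np.array(list(map(float,sys.argv[1:4])))-s['tool_pos'])).round(4))
E
python3 g.py 0.506 0.0573 0.20
```

```text
t: 0.77
tool_pos: [0.3132, 0.364, 0.2501]
eef_rot: [-0.349, -3.122, 0.0]
ft_force: [0.1, 0.1, 0.3]
width: 0.03
t: 1.43
tool_pos: [0.4638, 0.124, 0.2506]
eef_rot: [0.366, 3.117, -0.004]
ft_force: [-0.2, -0.8, 0.4]
width: 0.0303Traceback (most recent call last):
  File "g.py", line 4, in <module>
    print("t",s['t'],"pos",s['tool_pos'].round(4),"ft",s['ft_force'].round(2),"w",s['width'].round(4),"yaw y-axis",np.degrees(np.arctan2(R[1,1],R[0,1])).round(2),"tilt z",R[:,2].round(4))
                                                                                  ^^^^^^^^^^^^^^^^
AttributeError: 'float' object has no attribute 'round'
```

```bash
sed -i "s/s\['width'\].round(4)/round(s['width'],4)/" g.py; python3 g.py 0.506 0.0573 0.20
```

```text
t 1.4333 pos [0.4638 0.124  0.2506] ft [-0.15 -0.76  0.39] w 0.0303 yaw y-axis 76.59 tilt z [ 0.0025 -0.0029 -1.    ]
tool-delta [-0.0563 -0.055   0.0509]
```

```bash
python3 -m creep '[[[-0.019,-0.018,0.012,0,0,0,165],[-0.019,-0.018,0.012,0,0,0,165],[-0.018,-0.018,0.012,0,0,0,165],[0,0,0.014,0,0,-4,165],[0,0,0,0,0,-4,165],[0,0,0,0,0,0,165]]]'
python3 g.py 0.506 0.0573 0.11
python3 - <<'E'
from h import *
for n in("side","wrist","scene"):
    p,d=eyes.capture(n); cv2.imwrite(f"pics/{n}1.png",p[:,:,::-1]); np.savez(f"{n}1.npz",p=p,d=d)
E
```

```text
t: 1.93
tool_pos: [0.5024, 0.066, 0.1991]
eef_rot: [-0.129, -3.136, 0.001]
ft_force: [0.6, 0.7, 0.3]
width: 0.0303
t 1.9333 pos [0.5024 0.066  0.1991] ft [0.56 0.73 0.35] w 0.0303 yaw y-axis 85.27 tilt z [-2.6e-03 -8.0e-04 -1.0e+00]
tool-delta [-0.0045 -0.0083  0.0891]
```

View pics/side1.png

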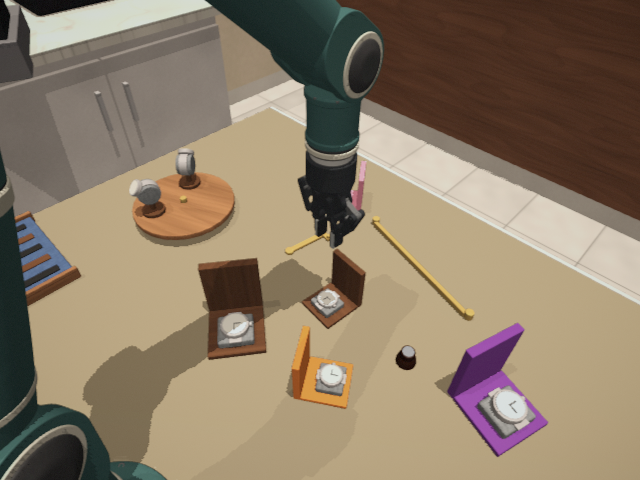

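View pics/wrist1.png

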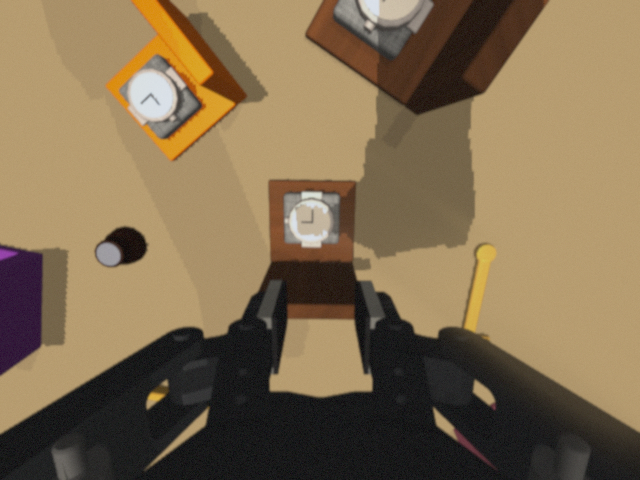

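```bash
python3 - <<'E'
from h import *
c=eyes.camera_params("wrist"); d=np.load("wrist1.npz")['d']; W=cloud(c,d)
for uv in [(279,288),(272,330),(362,288),(368,330),(300,310),(267,320),(375,300),(310,220),(310,290)]: print(uv,W[uv[1],uv[0]].round(4))
# foot top edges in wrist: top face corner pixels
m=(W[...,2]>.09)&(W[...,2]<.11)&(W[...,0]>.5)&(W[...,0]<.6); print(np.percentile(W[m],[1,50,99],axis=0).round(4))
m=(W[...,2]>.11)&(W[...,2]<.19); print("fing",np.percentile(W[m],[0,1,50,99],axis=0).round(4))
E
```

```text
(279, 288) [0.4911 0.0508 0.1951]
(272, 330) [0.4959 0.0507 0.2198]
(362, 288) [0.4936 0.0842 0.1962]
(368, 330) [0.4982 0.0831 0.2207]
(300, 310) [0.5481 0.0483 0.1017]
(267, 320) [0.4928 0.0492 0.2183]
(375, 300) [0.4944 0.0878 0.2063]
(310, 220) [0.4982 0.0582 0.0328]
(310, 290) [0.5436 0.0552 0.0781]
[[0.5423 0.0398 0.0905]
 [0.5476 0.0627 0.1009]
 [0.5571 0.0861 0.1026]]
fing [[0.3706 0.0409 0.11  ]
 [0.3749 0.0506 0.1109]
 [0.397  0.1638 0.1308]
 [0.509  0.1857 0.1893]]
```

```bash
python3 -m creep '[[[-0.002,-0.004,0.033,0,0,0,165],[-0.002,-0.004,0.033,0,0,0,165],[-0.002,0,0.032,0,0,0.6,165],[0,0,0,0,0,0,165]]]'
python3 g.py 0.510 0.0565 0.1
python3 - <<'E'
from h import *
for n in("side","wrist"):
    p,d=eyes.capture(n); cv2.imwrite(f"pics/{n}2.png",p[:,:,::-1] if n!="side" else cv2.resize(p[180:340,260:420,::-1],None,fx=3.5,fy=3.5,interpolation=cv2.INTER_CUBIC)); np.savez(f"{n}2.npz",p=p,d=d)
E
```

```text
t: 2.42
tool_pos: [0.505, 0.0577, 0.0978]
eef_rot: [-0.148, -3.129, 0.004]
ft_force: [-1.0, 0.4, -0.7]
width: 0.0302
t 2.4167 pos [0.505  0.0577 0.0978] ft [-1.    0.43 -0.74] w 0.0302 yaw y-axis 84.58 tilt z [-0.0088 -0.0023 -1.    ]
tool-delta [-0.005  -0.0008 -0.0023]
```

View pics/side2.png

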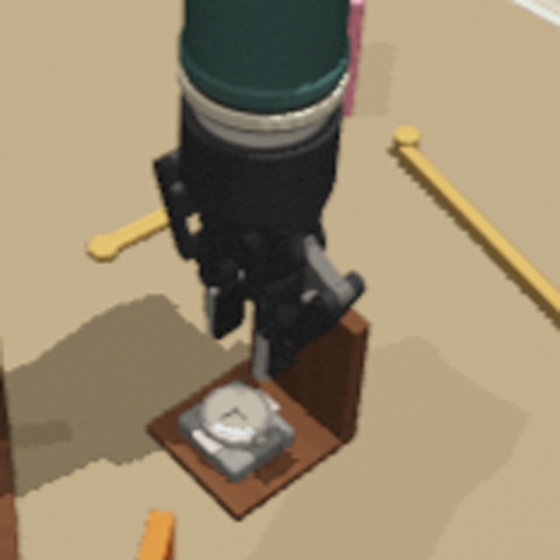

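View pics/wrist2.png

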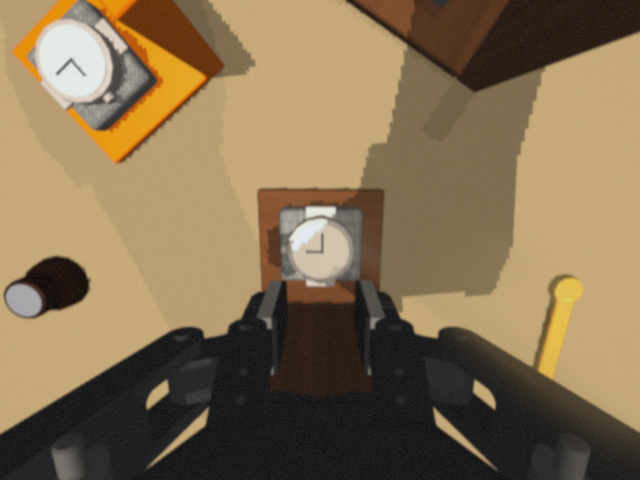

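```bash
python3 - <<'E'
from h import *
c=eyes.camera_params("wrist"); print("cam",-c['R'].T@c['t'])
d=np.load("wrist2.npz")['d']; W=cloud(c,d)
for u in (266,270,275,280,363,368,374):
  print(u,[(v,W[v,u].round(3).tolist()) for v in range(276,300,4)])
E
```

```text
cam [0.44244483 0.06422134 0.22656455]
266 [(276, [0.522, 0.02, 0.011]), (280, [0.525, 0.02, 0.01]), (284, [0.528, 0.02, 0.011]), (288, [0.531, 0.019, 0.011]), (292, [0.495, 0.038, 0.101]), (296, [0.495, 0.039, 0.106])]
270 [(276, [0.522, 0.023, 0.011]), (280, [0.495, 0.038, 0.089]), (284, [0.495, 0.038, 0.094]), (288, [0.495, 0.039, 0.098]), (292, [0.495, 0.039, 0.102]), (296, [0.495, 0.04, 0.105])]
275 [(276, [0.523, 0.026, 0.011]), (280, [0.496, 0.039, 0.088]), (284, [0.495, 0.041, 0.095]), (288, [0.495, 0.041, 0.098]), (292, [0.496, 0.041, 0.101]), (296, [0.496, 0.042, 0.105])]
280 [(276, [0.524, 0.029, 0.008]), (280, [0.496, 0.042, 0.088]), (284, [0.496, 0.042, 0.092]), (288, [0.496, 0.043, 0.097]), (292, [0.496, 0.043, 0.102]), (296, [0.496, 0.044, 0.106])]
363 [(276, [0.529, 0.085, 0.01]), (280, [0.499, 0.077, 0.089]), (284, [0.499, 0.077, 0.093]), (288, [0.499, 0.076, 0.098]), (292, [0.499, 0.076, 0.102]), (296, [0.499, 0.075, 0.105])]
368 [(276, [0.529, 0.088, 0.011]), (280, [0.499, 0.079, 0.09]), (284, [0.5, 0.079, 0.093]), (288, [0.499, 0.078, 0.097]), (292, [0.499, 0.078, 0.101]), (296, [0.498, 0.077, 0.106])]
374 [(276, [0.529, 0.092, 0.011]), (280, [0.532, 0.092, 0.011]), (284, [0.535, 0.092, 0.01]), (288, [0.499, 0.08, 0.098]), (292, [0.499, 0.08, 0.101]), (296, [0.499, 0.079, 0.105])]
```

```bash
python3 -m creep '[[[-0.012,0,0.003,0,0,0,165],[-0.012,0,0,0,0,0,165],[-0.008,0,0,0,0,0,165],[-0.006,0,0,0,0,0,165],[-0.006,0,0,0,0,0,165],[-0.006,0,0,0,0,0,165],[0,0,0,0,0,0,165]]]'
python3 g.py
python3 - <<'E'
from h import *
p,d=eyes.capture("side"); cv2.imwrite(f"pics/side3.png",cv2.resize(p[180:340,260:420,::-1],None,fx=3.5,fy=3.5,interpolation=cv2.INTER_CUBIC))
E
```

```text
t: 3.1
tool_pos: [0.5596, 0.0533, 0.1]
eef_rot: [0.147, 3.136, 0.0]
ft_force: [-0.4, -0.9, -0.0]
width: 0.0301
t 3.1 pos [0.5596 0.0533 0.1   ] ft [-0.36 -0.92 -0.01] w 0.0301 yaw y-axis 84.62 tilt z [ 2.e-03  2.e-04 -1.e+00]
```

View pics/side3.png

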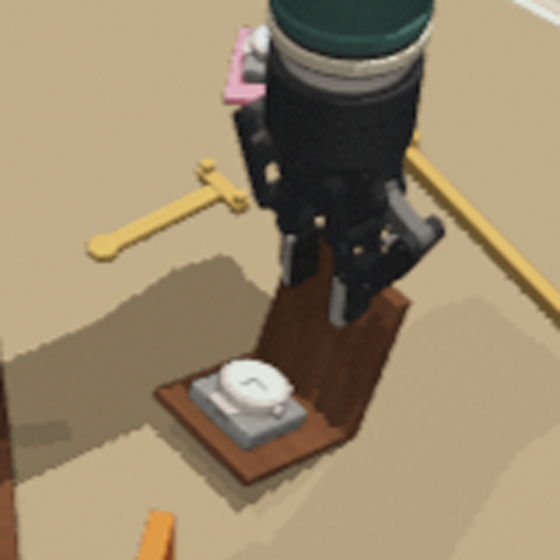

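```bash
python3 -m creep '[[[-0.007,0,0.001,0,0,0,165],[-0.007,0,0.002,0,0,0,165],[-0.007,0,0.003,0,0,0,165],[-0.007,0,0.003,0,0,0,165],[-0.007,0,0.003,0,0,0,165],[-0.007,0,0.003,0,0,0,165],[-0.007,0,0.002,0,0,0,165],[0,0,-0.03,0,0,0,165]]]'
python3 g.py
python3 - <<'E'
from h import *
p,d=eyes.capture("side"); cv2.imwrite(f"pics/side4.png",cv2.resize(p[150:340,260:450,::-1],None,fx=3,fy=3,interpolation=cv2.INTER_CUBIC))
E
```

```text
t: 3.82
tool_pos: [0.6045, 0.0481, 0.1065]
eef_rot: [-0.147, -3.128, 0.005]
ft_force: [-0.5, -0.3, 0.2]
width: 0.0299
t 3.8167 pos [0.6045 0.0481 0.1065] ft [-0.5  -0.28  0.24] w 0.0299 yaw y-axis 84.63 tilt z [-0.0102 -0.0024 -0.9999]
```

View pics/side4.png

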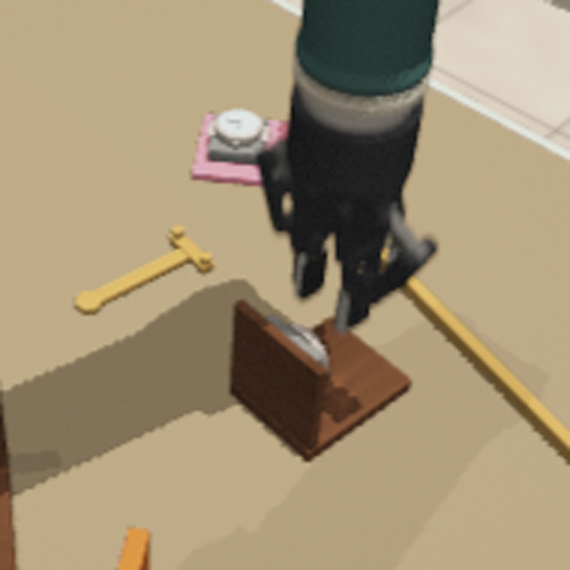

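It is upright. I'll lift clear, move back behind it and look again.

```bash
python3 -m creep '[[[0,0,-0.04,0,0,0,165],[0,0,-0.04,0,0,0,165],[0.035,0,0,0,0,0,165],[0.035,0,0,0,0,0,165],[0.04,0,0,0,0,0,165],[0,0,0,0,0,0,165]]]'
python3 g.py
python3 - <<'E'
from h import *
for n,(x0,y0,x1,y1) in {"scene":(180,180,340,300),"side":(280,200,480,340),"wrist":(0,0,640,480)}.items():
    p,d=eyes.capture(n); np.savez(f"{n}5.npz",p=p,d=d); k=1 if n=="wrist" else 4
    cv2.imwrite(f"pics/{n}5.png",cv2.resize(p[y0:y1,x0:x1,::-1],None,fx=k,fy=k,interpolation=cv2.INTER_CUBIC))
E
```

```text
t: 4.37
tool_pos: [0.4893, 0.0592, 0.1908]
eef_rot: [-0.145, -3.129, -0.001]
ft_force: [-1.1, 0.1, -0.2]
width: 0.0299
t 4.3667 pos [0.4893 0.0592 0.1908] ft [-1.14  0.11 -0.24] w 0.0299 yaw y-axis 84.7 tilt z [-9.3e-03  9.0e-04 -1.0e+00]
```

View pics/side5.png

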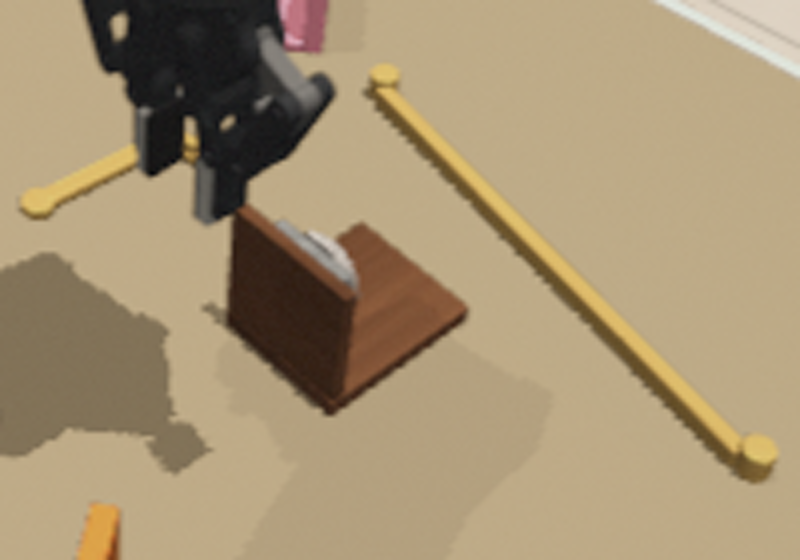

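View pics/scene5.png

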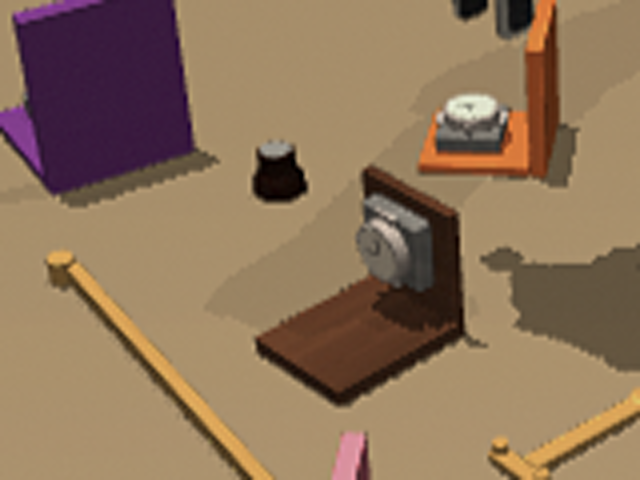

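View pics/wrist5.png

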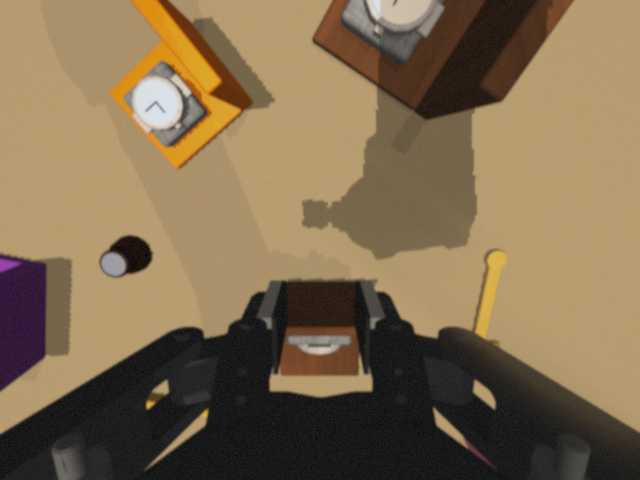

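```bash
python3 - <<'E'
from h import *
cs={n:eyes.camera_params(n) for n in("scene","side")}
S=lambda u,v:np.array([u/4+280,v/4+200]); C=lambda u,v:np.array([u/4+180,v/4+180])
for nm,uv,z in [("heelL",S(230,320),0),("heelR",S(331,411),0),("topL",S(241,207),.09),("topR",S(355,298),.09),("footR(top)",S(467,311),.012),("footL top",S(363,223),.012)]: print("side",nm,ray(cs['side'],uv,z).round(4))
for nm,uv,z in [("footL",C(342,404),0),("footR",C(257,349),0),("footLtop",C(341,392),.012),("footRtop",C(257,341),.012),("heelL",C(463,335),0)]: print("scene",nm,ray(cs['scene'],uv,z).round(4))
nn=np.array([.9645,-.264])
for n in cs:
    p=np.load(n+"5.npz")['p']; hsv=cv2.cvtColor(p,cv2.COLOR_RGB2HSV)
    W=ray(cs[n],np.stack(np.meshgrid(np.arange(640),np.arange(480)),-1),.014)
    m=(hsv[...,1]>115)&(hsv[...,0]>13)&(hsv[...,0]<28)&(W[...,0]>.62)&(W[...,0]<.8)&(W[...,1]<.18)&(abs(W[...,:2]@nn-.684)<.03)
    num,l,st,_=cv2.connectedComponentsWithStats(m.astype(np.uint8)); i=1+st[1:,4].argmax(); v,u=np.nonzero(l==i)
    # subpixel: per row extremes
    for nm,z,f in (("near bottom z0" if n=="side" else "near top",0 if n=="side" else .014,'min'),("far top" if n=="side" else "far bottom",.014 if n=="side" else 0,'max')):
        pts=[]
        for vv in np.unique(v)[8:-8]:
            uu=u[v==vv]
            left=uu.min()-.5; right=uu.max()+.5
            P=ray(cs[n],np.array([[left,vv],[right,vv]]),z)[:,:2]; w=P@nn
            pts.append(P[w.argmin()] if f=='min' else P[w.argmax()])
        pts=np.array(pts); fit=np.polyfit(pts[:,1],pts[:,0],1); a=np.array([fit[0],1])/np.hypot(fit[0],1); nv=np.array([a[1],-a[0]])
        print(n,nm,"heading",np.degrees(np.arctan2(nv[1],nv[0])).round(2),"offset",(nv@[fit[1],0]).round(4),"x at y=.03",np.polyval(fit,.03).round(4), (np.polyval(fit,pts[:,1])-pts[:,0]).std().round(4))
E
```

```text
side heelL [0.5641 0.0905 0.    ]
side heelR [0.5564 0.0146 0.    ]
side topL [0.5621 0.0864 0.09  ]
side topR [0.5565 0.0098 0.09  ]
side footR(top) [0.6477 0.0013 0.012 ]
side footL top [0.6577 0.0794 0.012 ]
scene footL [0.6557 0.0821 0.    ]
scene footR [0.6492 0.0026 0.    ]
scene footLtop [0.6584 0.0854 0.012 ]
scene footRtop [0.6541 0.0097 0.012 ]
scene heelL [ 0.5607  0.0916 -0.    ]
scene near top heading -15.31 offset 0.6811 x at y=.03 0.7144 0.0006
scene far bottom heading -15.04 offset 0.6906 x at y=.03 0.7231 0.0016
side near bottom z0 heading -15.43 offset 0.682 x at y=.03 0.7157 0.0006
side far top heading -14.56 offset 0.6914 x at y=.03 0.7222 0.0022
```

```bash
python3 -m creep '[[[-0.0085,0.002,0.034,0,0,0,165],[-0.0085,0.002,0.034,0,0,0,165],[-0.0085,0.001,0.035,0,0,0,165],[0,0,0.015,0,0,5,165],[0,0,0.015,0,0,5,165],[0,0,0,0,0,0,165],[0,0,0,0,0,0,165]]]'
python3 g.py 0.515 0.062 0.052
python3 - <<'E'
from h import *
for n,(x0,y0,x1,y1) in {"side":(280,200,480,340)}.items():
    p,d=eyes.capture(n); np.savez(f"{n}6.npz",p=p,d=d); k=1 if n=="wrist" else 4
    cv2.imwrite(f"pics/{n}6.png",cv2.resize(p[y0:y1,x0:x1,::-1],None,fx=k,fy=k,interpolation=cv2.INTER_CUBIC))
E
```

```text
t: 5.1
tool_pos: [0.5243, 0.0612, 0.0586]
eef_rot: [-0.417, -3.113, 0.002]
ft_force: [0.4, 0.4, -0.3]
width: 0.0301
t 5.1 pos [0.5243 0.0612 0.0586] ft [ 0.42  0.4  -0.29] w 0.0301 yaw y-axis 74.75 tilt z [-7.0e-04 -1.1e-03 -1.0e+00]
tool-delta [ 0.0092 -0.0017  0.0066]
```

View pics/side6.png

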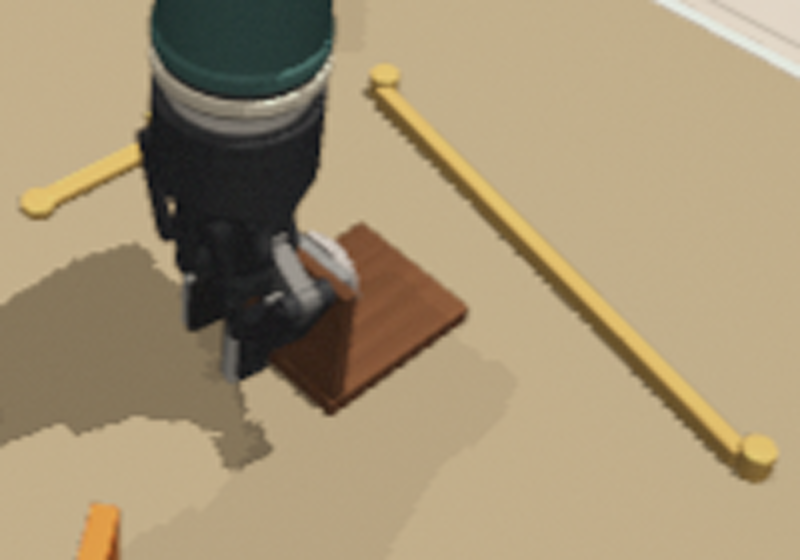

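```bash
python3 -m creep '[[[-0.008,0,0.005,0,0,0,165],[-0.007,0,0,0,0,0,165],[-0.006,0,0,0,0,0,165],[-0.006,0,0,0,0,0,165],[-0.006,0,0,0,0,0,165],[-0.006,0,0,0,0,0,165],[-0.006,0,0,0,0,0,165],[-0.006,0,0,0,0,0,165]]]'
python3 -m creep '[[[-0.005,0,0,0,0,0,165],[-0.005,0,0,0,0,0,165],[-0.004,0,0,0,0,0,165],[0,0,0,0,0,0,165]]]'
python3 g.py
cat > look.py <<'E'
from h import *
import sys
k=sys.argv[1]
for n,(x0,y0,x1,y1) in {"scene":(180,180,340,300),"side":(280,200,480,340)}.items():
    p,d=eyes.capture(n); np.savez(f"{n}{k}.npz",p=p,d=d)
    cv2.imwrite(f"pics/{n}{k}.png",cv2.resize(p[y0:y1,x0:x1,::-1],None,fx=4,fy=4,interpolation=cv2.INTER_CUBIC))
E
python3 look.py 7
```

```text
t: 5.82
tool_pos: [0.5729, 0.0479, 0.0543]
eef_rot: [-0.42, -3.113, 0.0]
ft_force: [-1.9, 0.4, 0.4]
width: 0.0304
t: 6.15
tool_pos: [0.5872, 0.0439, 0.0544]
eef_rot: [0.421, 3.112, -0.0]
ft_force: [0.6, 0.0, -0.0]
width: 0.0302
t 6.15 pos [0.5872 0.0439 0.0544] ft [ 0.61  0.05 -0.04] w 0.0302 yaw y-axis 74.61 tilt z [ 1.5e-03 -4.0e-04 -1.0e+00]
```

View pics/side7.png

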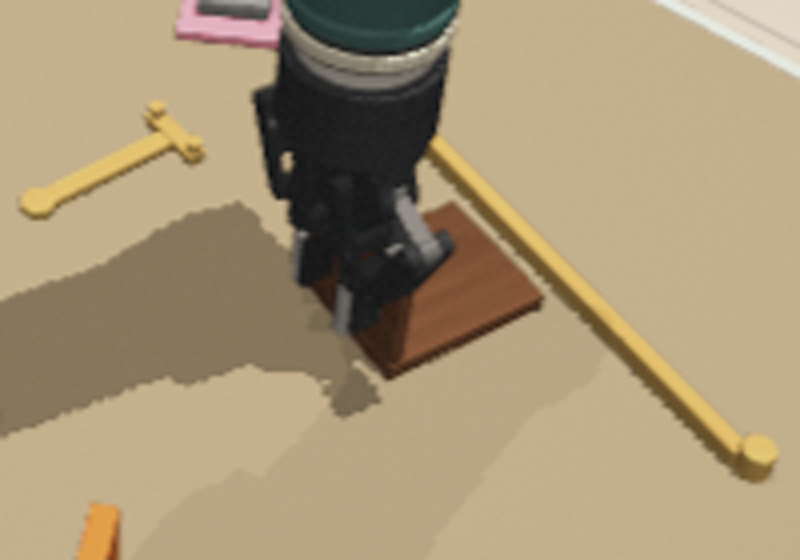

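View pics/scene7.png

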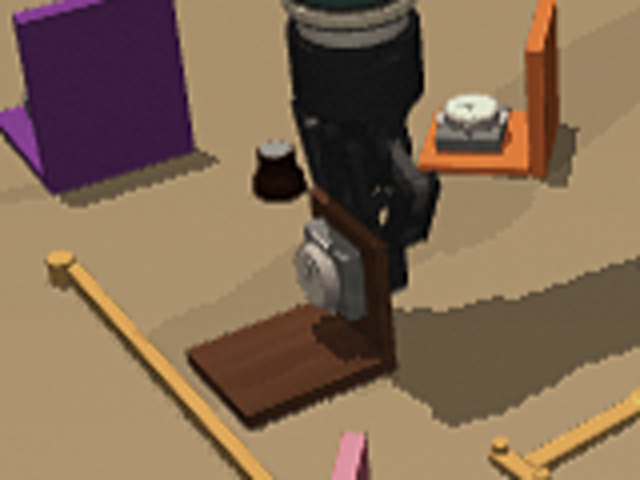

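```bash
python3 -m creep '[[[-0.004,0,0,0,0,0,165],[-0.003,0,0,0,0,0,165],[-0.003,0,0,0,0,0,165],[-0.002,0,0,0,0,0,165],[-0.001,0,0,0,0,0,165],[0,0,0,0,0,0,165]]]'
python3 g.py;python3 look.py 8
```

```text
t: 6.75
tool_pos: [0.5989, 0.0408, 0.0543]
eef_rot: [0.42, 3.113, -0.0]
ft_force: [-0.4, -0.7, 0.3]
width: 0.0301
t 6.75 pos [0.5989 0.0408 0.0543] ft [-0.44 -0.7   0.34] w 0.0301 yaw y-axis 74.62 tilt z [ 5.e-04 -1.e-04 -1.e+00]
```

View pics/side8.png

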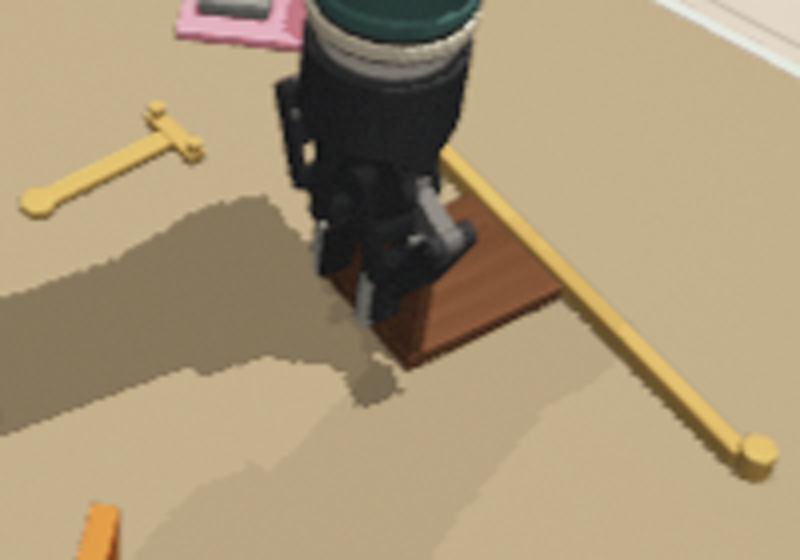

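View pics/scene8.png

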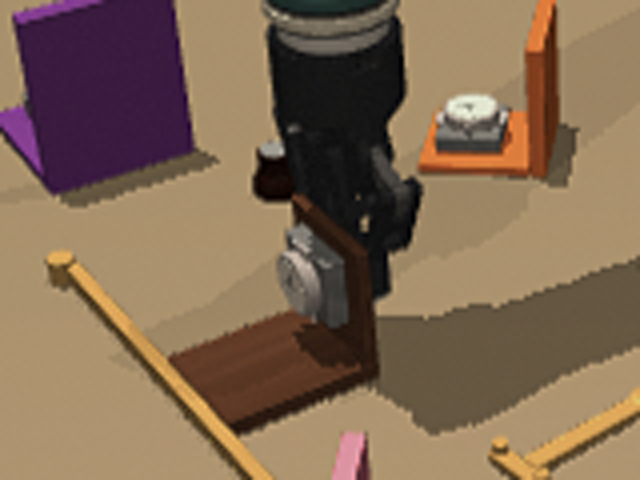

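```bash
for i in 1 2 3; do :; done
python3 -m creep '[[[-0.001,0,0,0,0,0,165],[-0.001,0,0,0,0,0,165],[0,0,0,0,0,0,165]]]'; python3 g.py
python3 -m creep '[[[-0.001,0,0,0,0,0,165],[0,0,0,0,0,0,165]]]'; python3 g.py
python3 -m creep '[[[-0.001,0,0,0,0,0,165],[0,0,0,0,0,0,165]]]'; python3 g.py
```

```text
t: 7.1
tool_pos: [0.6003, 0.0405, 0.0543]
eef_rot: [-0.42, -3.113, -0.0]
ft_force: [-2.4, 1.2, 2.2]
width: 0.0301
t 7.1 pos [0.6003 0.0405 0.0543] ft [-2.38  1.2   2.19] w 0.0301 yaw y-axis 74.63 tilt z [-6.e-04  2.e-04 -1.e+00]
t: 7.27
tool_pos: [0.6003, 0.0406, 0.054]
eef_rot: [-0.419, -3.111, -0.0]
ft_force: [-4.5, 1.4, 1.7]
width: 0.0299
t 7.2667 pos [0.6003 0.0406 0.054 ] ft [-4.52  1.44  1.73] w 0.0299 yaw y-axis 74.65 tilt z [-2.6e-03  6.0e-04 -1.0e+00]
t: 7.43
tool_pos: [0.6007, 0.0405, 0.0539]
eef_rot: [-0.419, -3.11, -0.0]
ft_force: [-5.7, 1.8, 2.6]
width: 0.0297
t 7.4333 pos [0.6007 0.0405 0.0539] ft [-5.69  1.79  2.64] w 0.0297 yaw y-axis 74.66 tilt z [-3.8e-03  8.0e-04 -1.0e+00]
```

The force is rising against the rail and the tool has stopped advancing, so the foot is at the rail. I'll back off slowly and check.

```bash
python3 -m creep '[[[0.001,0,0,0,0,0,165],[0.001,0,0,0,0,0,165],[0.002,0,0,0,0,0,165],[0.01,0,0,0,0,0,165],[0.02,0,0,0,0,0,165],[0.03,0,0,0,0,0,165],[0,0,-0.04,0,0,0,165],[0.03,0,-0.025,0,0,0,165]]]'
python3 -m creep '[[[0.03,0,-0.02,0,0,0,165],[0.03,0,-0.02,0,0,0,165],[0,0,-0.02,0,0,0,165],[0,0,0,0,0,0,165]]]'
python3 g.py;python3 look.py 9
```

```text
t: 8.1
tool_pos: [0.5146, 0.0637, 0.121]
eef_rot: [0.422, 3.107, -0.001]
ft_force: [2.5, 1.3, 1.5]
width: 0.0301
t: 8.43
tool_pos: [0.4546, 0.0818, 0.1828]
eef_rot: [0.417, 3.108, 0.007]
ft_force: [1.8, 0.7, 0.2]
width: 0.0302
t 8.4333 pos [0.4546 0.0818 0.1828] ft [1.8  0.73 0.19] w 0.0302 yaw y-axis 74.72 tilt z [ 0.0067  0.0036 -1.    ]
```

View pics/side9.png

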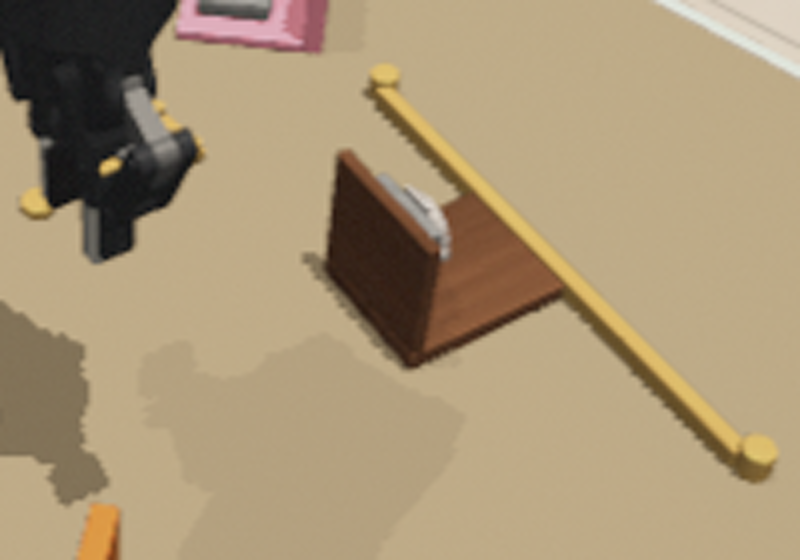

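View pics/scene9.png

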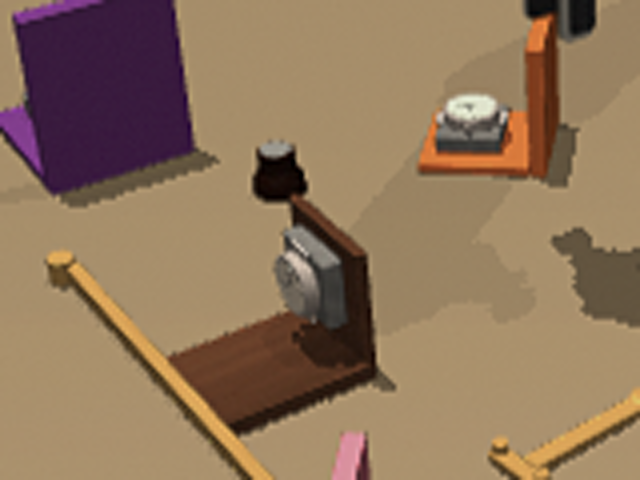

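```bash
python3 - <<'E'
from h import *
cs={n:eyes.camera_params(n) for n in("scene","side")}
S=lambda u,v:np.array([u/4+280,v/4+200]); C=lambda u,v:np.array([u/4+180,v/4+180])
# triangulate board top outer corners and heel left
for nm,c,s in [("topL",C(370,260),S(343,152)),("topR",C(296,197),S(440,250)),]:
    print(nm,tri([cs['scene'],cs['side']],[c,s]))
hl=ray(cs['side'],S(329,272),0); hr=ray(cs['side'],S(411,366),0); print("heel",hl,hr,"heading",np.degrees(np.arctan2(hl[1]-hr[1],hl[0]-hr[0]))-90, np.linalg.norm(hl-hr))
f=np.array([np.cos(np.radians(-15.35)),np.sin(np.radians(-15.35))])
print("heel offsets",hl[:2]@f,hr[:2]@f,"rail-100mm:",.6815-.1)
# depth plane fit of board back
W=cloud(cs['side'],np.load("side9.npz")['d'])
m=np.zeros((480,640),np.uint8); cv2.fillConvexPoly(m,np.array([S(343,175),S(425,255),S(410,345),S(340,268)]).astype(int),1)
Q=W[m>0]; Q=Q[Q[:,2]>.01]; 
for _ in range(4):
    A=np.c_[Q[:,1],Q[:,2],np.ones(len(Q))]; co=np.linalg.lstsq(A,Q[:,0],rcond=None)[0]; r_=Q[:,0]-A@co; Q=Q[abs(r_)<2.5*r_.std()+1e-4]
print("back plane x=%.3fy+%.3fz+%.4f"%tuple(co),"heading",-np.degrees(np.arctan(co[0])),"tilt",np.degrees(np.arctan(co[1])),r_.std(),len(Q),"offset",co[2]/np.hypot(1,co[0]))
# same on earlier frame 5
W=cloud(cs['side'],np.load("side5.npz")['d'])
m[:]=0; cv2.fillConvexPoly(m,np.array([S(243,225),S(345,310),S(335,390),S(240,315)]).astype(int),1)
Q=W[m>0]; Q=Q[Q[:,2]>.01]
for _ in range(4):
    A=np.c_[Q[:,1],Q[:,2],np.ones(len(Q))]; co=np.linalg.lstsq(A,Q[:,0],rcond=None)[0]; r_=Q[:,0]-A@co; Q=Q[abs(r_)<2.5*r_.std()+1e-4]
print("before: x=%.3fy+%.3fz+%.4f"%tuple(co))
# foot top plane now (scene)
W=cloud(cs['scene'],np.load("scene9.npz")['d']); m[:]=0
cv2.fillConvexPoly(m,np.array([C(195,362),C(280,325),C(350,372),C(240,415)]).astype(int),1)
Q=W[m>0]; Q=Q[Q[:,2]<.03]; A=np.c_[Q[:,0],Q[:,1],np.ones(len(Q))]; print("foot top z fit",np.linalg.lstsq(A,Q[:,2],rcond=None)[0],Q[:,2].mean())
# model projection
a=np.array([-f[1],f[0]]); hc=(hl+hr)[:2]/2
t=hc@a; B=f*(.6815-.1)+a*t
for nm,o,z in [("heelL",.04,0),("heelR",-.04,0),("topL",.04,.09),("topR",-.04,.09)]:
    X=np.r_[B+a*o,z]; print(nm,((proj(cs['side'],X)-[280,200])*4).round(),((proj(cs['scene'],X)-180)*4).round())
E
```

```text
topL (array([0.62701676, 0.08112872, 0.08582098]), array([5.48659009]))
topR (array([0.6075361 , 0.00259732, 0.08862312]), array([1.89755577]))
heel [0.62638217 0.07562966 0.        ] [0.60716344 0.00419677 0.        ] heading -15.058615012470852 0.07397308981648257
heel offsets 0.5840168166705781 0.5843930146230883 rail-100mm: 0.5815
back plane x=0.529y+-0.468z+0.6172 heading -27.87885467592826 tilt -25.091136123836684 0.010816470031701182 530 offset 0.5456024707603842
before: x=0.093y+-0.001z+0.5514
foot top z fit [0.00186133 0.00283267 0.01100959] 0.01235209077869378
heelL [322. 270.] [375. 377.]
heelR [410. 372.] [310. 315.]
topL [336. 151.] [364. 251.]
topR [431. 254.] [297. 192.]
```

Looks flush, but a gap of a couple of millimetres could be hidden from these views. I'll look down at the joint with the wrist camera.

```bash
python3 -m creep '[[[0,0,-0.03,0,0,0,165],[-0.035,0,0,0,0,0,165],[-0.035,0,0,0,0,0,165],[-0.035,0,0,0,0,0,165],[-0.035,0,0,0,0,0,165],[-0.035,0,0,0,0,0,165],[-0.02,0,0,0,0,0,165],[0,0,0,0,0,0,165]]]'
python3 g.py; python3 - <<'E'
from h import *
c=eyes.camera_params("wrist"); p,d=eyes.capture("wrist"); np.savez("wrist10.npz",p=p,d=d,**c)
cv2.imwrite("pics/wrist10.png",p[:,:,::-1]); print(-c['R'].T@c['t'])
E
```

```text
t: 9.2
tool_pos: [0.6453, 0.0261, 0.207]
eef_rot: [0.425, 3.112, -0.005]
ft_force: [-1.6, -0.4, 0.2]
width: 0.0303
t 9.2 pos [0.6453 0.0261 0.207 ] ft [-1.64 -0.4   0.16] w 0.0303 yaw y-axis 74.45 tilt z [ 8.0e-04 -3.1e-03 -1.0e+00]
[0.58144846 0.04405338 0.33105282]
```

View pics/wrist10.png

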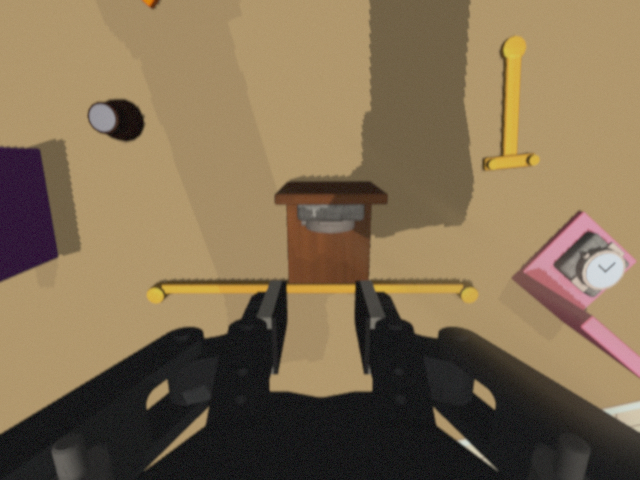

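```bash
python3 -m creep '[[[-0.035,0,0,0,0,0,165],[-0.035,0,0,0,0,0,165],[0,0,0.035,0,0,0,165],[0,0,0.025,0,0,0,165],[0,0,0,0,0,0,165]]]'
python3 g.py; python3 - <<'E'
from h import *
c=eyes.camera_params("wrist"); p,d=eyes.capture("wrist"); np.savez("wrist11.npz",p=p,d=d,**c)
cv2.imwrite("pics/wrist11.png",cv2.resize(p[120:320,200:440,::-1],None,fx=3.3,fy=3,interpolation=cv2.INTER_CUBIC)); print(-c['R'].T@c['t'])
E
```

```text
t: 9.67
tool_pos: [0.7048, 0.0106, 0.1419]
eef_rot: [-0.419, -3.101, 0.003]
ft_force: [-1.3, -0.1, -1.0]
width: 0.0304
t 9.6667 pos [0.7048 0.0106 0.1419] ft [-1.32 -0.06 -0.98] w 0.0304 yaw y-axis 74.6 tilt z [-1.220e-02 -5.000e-04 -9.999e-01]
[0.64256127 0.02806366 0.26676647]
```

View pics/wrist11.png

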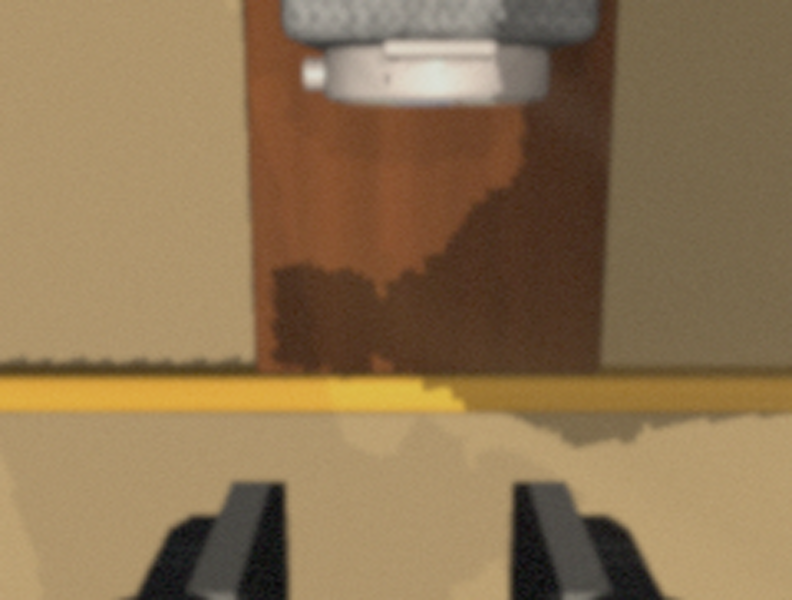

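In the close-up the foot's wood runs right up to the rail (row ~374) along its whole width, from column 258 to 600. There is no counter strip or wedge between them. I'll raise the arm clear, take a last look and hand in.

```bash
python3 -m creep '[[[0,0,-0.04,0,0,0,165],[0,0,-0.04,0,0,0,165],[0,0,0,0,0,0,165],[0,0,0,0,0,0,165],[0,0,0,0,0,0,165]]]'
python3 - <<'E'
from h import *
p,d=eyes.capture("side"); cv2.imwrite("pics/side12.png",p[:,:,::-1])
E
```

```text
t: 10.13
tool_pos: [0.7094, 0.0108, 0.2311]
eef_rot: [0.419, 3.111, 0.002]
ft_force: [-0.4, 1.2, 0.6]
width: 0.0299
```

View pics/side12.png

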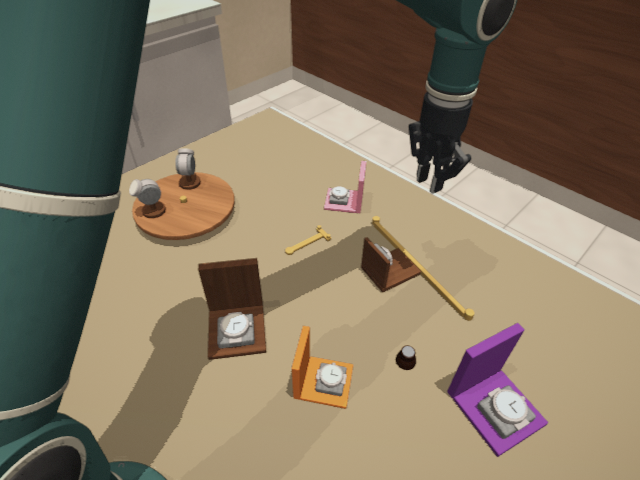

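The stand is upright at the rail (390,265). The loupe (406,357), wrench (308,241), turntable (184,205) and the other stands are at the same pixels as at the start.

```bash
python3 -c "
from rig import workorder
print(workorder.hand_in())"
```

```text
the job is handed in; nothing more can be done
None
```

The small walnut stand is standing upright on its foot, with the foot's front edge flush against the brass rail. I handed the job in at about 10 s.

I pushed the raised foot over with the half-open fingers until the stand fell upright by itself. I then went behind it and pushed the board's back square to the rail, until the wrist force climbed to about 6 N and the tool stopped advancing.

**Checks that agreed:**
- **Flush:** the close wrist view shows wood meeting rail across the whole foot, with no gap or wedge.
- **Square:** the heel edge is within about 0.5° of the rail's direction.
- **Upright:** the foot's top is level, at about 12 mm.
- **Left alone:** the loupe, wrench, turntable and other stands look unmoved in the side view, and the arm was clear of everything.

**Checks that disagreed:**
- The heel measured from pixels came out about 2.5 mm nearer the rail than it should be with the foot against it. That is about the calibration error.
- A depth fit of the board's back in its final place failed, probably because of edge pixels, so I did not use it.

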